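Put the dyes in their trays

TASK

Put the dyes away in their wooden trays: stand each of the three bottles from the front row on the bench in the middle of the round tray of its own size (smallest bottle in the smallest tray, middle in the middle one, largest in the largest), and the squat teal jar from that row in the middle of the square tray. Keep all four upright on the way, and leave the two thread spools among them standing where they are.

Things in the scene. Friction and masses are not known exactly. Their poses are not given: they have to be found in the camera images.
- small_bottle_center (a point): the smallest bottle: black-brown with a red screw cap, 38 mm diameter, 85 mm tall, its straight round body graspable up to 65 mm. Stands loose and upright in the front row on the bench (bottles and pots at the back of the bench are fixed and not meant); 0.08 to 0.27 kg. This point is on its upright axis, half-way up; z is up.
- middle_bottle_center (a point): the middle-sized bottle: dark brown with a black screw cap, 42 mm diameter, 98 mm tall, graspable up to 75 mm. Stands loose and upright in the front row on the bench (bottles and pots at the back of the bench are fixed and not meant); 0.08 to 0.27 kg. This point is on its upright axis, half-way up; z is up.
- large_bottle_center (a point): the largest bottle: ochre with a white screw cap, 50 mm diameter, 120 mm tall, graspable up to 92 mm. Stands loose and upright in the front row on the bench (bottles and pots at the back of the bench are fixed and not meant); 0.08 to 0.27 kg. This point is on its upright axis, half-way up; z is up.
- jar_center (a point): the squat round teal jar with a white band, 43 mm diameter, 50 mm tall; grip it below 34 mm (the cap is not to be gripped). Stands loose and upright in the front row on the bench (bottles and pots at the back of the bench are fixed and not meant); 0.08 to 0.27 kg. This point is on its upright axis, half-way up; z is up.
- small_tray: The smallest round wooden tray, 70 mm outer and 62 mm inner diameter; rim 10 mm high, floor 4 mm thick, flat, with a cork inlay in the middle. It stays put on the bench. Origin: centre of its underside, on the bench top; z is up.
- middle_tray: The middle round wooden tray, 88 mm outer and 80 mm inner diameter; rim 10 mm high, floor 4 mm thick, flat, with a cork inlay in the middle. It stays put on the bench. Origin: centre of its underside, on the bench top; z is up.
- large_tray: The largest round wooden tray, 108 mm outer and 100 mm inner diameter; rim 10 mm high, floor 4 mm thick, flat, with a cork inlay in the middle. It stays put on the bench. Origin: centre of its underside, on the bench top; z is up.
- square_tray: The square wooden tray, 72 mm outer and 64 mm inner side, sides along its x and y; rim 10 mm high, floor 4 mm thick, flat, with a cork inlay in the middle. It stays put on the bench. Origin: centre of its underside, on the bench top; z is up.
- pale_spool_center (a point): A thread spool with white flanges, 36 mm diameter, 70 mm tall, standing loose on the bench among the bottles; not to be moved. This point is on its upright axis, half-way up.
- dark_spool_center (a point): A dark thread spool with light wooden flanges, 40 mm diameter, 55 mm tall, standing loose on the bench among the bottles; not to be moved. This point is on its upright axis, half-way up.
Things that resemble listed ones, but are neither listed nor needed, are in the scene too. What is shaped like the part that bears jar_center but blue is not meant.

How it is judged (in metres and radians):
At the end, for the whole second after the job is handed in: Each bottle stands upright (within 0.1 rad), at rest and released, flat on the floor of the round tray of its size, and the jar on that of the square tray, each axis within 15 mm of the tray's centre; both spools still stand within 30 mm of where they stood (horizontal distance between small_bottle_center and small_tray below 0.015 m and z of small_bottle_center in the frame of small_tray below 0.0505 m and angle between each of small_bottle_center, middle_bottle_center, large_bottle_center, jar_center's own z axis and vertical below 0.1 rad and linear speed of each of small_bottle, middle_bottle, large_bottle, jar below 0.02 m/s and horizontal distance between middle_bottle_center and middle_tray below 0.015 m and z of middle_bottle_center in the frame of middle_tray below 0.057 m and horizontal distance between large_bottle_center and large_tray below 0.015 m and z of large_bottle_center in the frame of large_tray below 0.068 m and horizontal distance between jar_center and square_tray below 0.015 m and z of jar_center in the frame of square_tray below 0.033 m and distance of each of pale_spool_center, dark_spool_center from where it was at the start of the episode below 0.03 m and angle between each of pale_spool_center, dark_spool_center's own z axis and vertical below 0.2 rad); the robot touches nothing.
It fails at once if a bottle or the jar is tipped over (more than 0.6 rad) (angle between any of small_bottle_center, middle_bottle_center, large_bottle_center, jar_center's own z axis and vertical above 0.6 rad).
It fails at once if a thread spool is moved more than 30 mm or knocked over (distance of any of pale_spool_center, dark_spool_center from where it was at the start of the episode above 0.03 m or angle between any of pale_spool_center, dark_spool_center's own z axis and vertical above 0.6 rad).
It also fails if it takes over 106 s, if anything falls off the work surface, if the arm or the gripper's body presses on something with over 40 N, if the wrist force passes 120 N, or if a joint passes its speed limit or range.

ROBOT

A 7-joint arm with a two-finger parallel gripper is mounted at the origin on a cart in front of the work surface, level with it; the furniture and walls round the work are solid. World frame = base frame: x ahead of the robot, y to its left, z up, the work surface at z = 0. Lengths are in mm, angles in rad, forces in N, time in s.
With the tool pointing down it reaches from about 400 to 850 mm from the base axis. Payload 4.5 kg.
Tool frame: the origin (TCP) lies midway between the tips of the shut fingers; the grasp point (between the pads) lies 19 mm behind it (bot.grasp_offset is the distance from the TCP to the grasp point, in mm); y points along the fingers, z is the direction in which the jaws open and shut, and the axes are right-handed (so a half turn about y gives the same grasp; the last joint's range is limited). The gripper opens to 88 mm and grips with 3 to 60 N. Pads are 18 mm wide; open, the fingers measure 123 mm over their backs; the gripper's body (75 mm by 187 mm) begins 45 mm behind the grasp point.
Start: joints at [-1.197, 0.689, -0.195, 1.565, 0.157, 0.902, -0.215], TCP at [208.293, 589.294, 238.743] pointing down, gripper open.
Joint ranges: [-3.01, 3.01], [-0.46, 2.08], [-1.47, 1.51], [0.13, 2.56], [-1, 4.14], [0.04, 2.09], [-2.66, 2.66]. Speed limits (rad/s): [2.57, 2.57, 3.14, 3.14, 3.14, 3.14, 3.14].

INTERFACE

Orientations are given as a unit quaternion [x, y, z, w].
In Python, from plant import bot gives the robot as it stands.
- The arm moves only by the tool drive_tool, never from a script. Its argument "rows" is a list of rows, each an object with "translation": the shift along the world's x, y, z in mm, a list of three; "delta_rot": the turn, a rotation vector about the world's x, y, z in rad, a list of three. In form: [{"translation": [dx, dy, dz], "delta_rot": [wx, wy, wz]}, ...]. A call has 1 to 8 rows; each row is the pose to reach, as a shift and turn from the pose commanded when the call began; what a row does not reach only later rows make up. A row lasts 1/10 s, in which the tool goes at most 50 mm and 8.59 degrees, less where a joint would pass 70% of its speed; a pose out of reach is approached as far as the arm can. A call with a gripper value outside its range is refused whole. "grip" is the finger opening in mm, from 0 to 88.1, set as the call begins (left out, the last holds). The fingers move at their own pace and stop on an object; "newtons" is the grip in N (left out, the last holds). Time passes only in rows, so rows that repeat a pose let the fingers close. It gives the time, the measured TCP pose, the force and the opening at its end, in the units of the state.
- bot.observe(): the state, without advancing time (a new reading comes with each control period).
- bot.grab_frame(name): name is "scene" or "top" or "wrist"; returns a dict with "img" (420x560x3 uint8, red, green, blue), "z_map" (420x560 float32, mm along the optical axis (not along the pixel's ray), 0 where there is no reading), "fx", "fy", "cx", "cy" (pixels), "D" ([k1, k2, p1, p2, k3] as OpenCV has them; the pictures are not rectified), "position" and "rotation" of the camera in the world. Camera axes: x right, y down, z forward; pixel columns grow to the right and rows downward; lengths in mm; the calibration is good to about 2 mm. A picture is of the moment at which its call begins.
- bot.finish_job(): hands the job in, once; it reports no verdict.
The state is a dict: "clock": time; "joint_positions": joint angles; "qvel": joint speeds; "effort": joint torques, N m; "ee_pos": TCP position; "eef_rot": TCP orientation; "force": force on the tool from outside, world axes, zero at the start; "wrist_torque": the same for the moment, N m; "width": finger opening in mm.
Only numpy, scipy, OpenCV 4.12 (cv2) and the standard library are available. Lean on these libraries where they do the work, as an engineer would, in place of code of your own. Each camera call takes 0.05 s, during which the arm holds its last target.

## Working session

There is one attempt and no reset: what is moved stays moved. The work goes in short steps, Python scripts to look and compute and a tool call to move; the robot and the scene stay as the last step left them, time stands still between calls to the robot, and variables do not carry over. Pictures are saved under pics/ and viewed, and the job is handed in when it is done.

Besides the shell and the picture viewer there is one more tool, called after "Request:" in YAML: its name, and indented under it one key for each argument. drive_tool: Moves the arm, as the interface text tells. Its arguments: {"type":"object","properties":{"rows":{"type":"array","items":{"type":"object","properties":{"translation":{"type":"array","items":{"type":"number"}},"delta_rot":{"type":"array","items":{"type":"number"}}}}},"grip":{"type":"number"},"newtons":{"type":"number"}},"required":["rows"]}

```bash
ls; mkdir -p pics; python3 - <<'E'
from plant import bot
import cv2,numpy as np,pickle
s=bot.observe();print({k:np.round(v,3) for k,v in s.items()})
print(bot.grasp_offset)
for n in("scene","top","wrist"):
    f=bot.grab_frame(n);pickle.dump(f,open(n+'0.pkl','wb'))
    cv2.imwrite(f'pics/{n}0.png',f['img'][...,::-1])
    print(n,f['fx'],f['cx'],f['cy'],f['D'],np.round(f['position'],1),np.round(f['rotation'],3))
E
```

```text
pics
{'clock': np.float64(0.0), 'joint_positions': array([-1.197,  0.69 , -0.195,  1.566,  0.157,  0.903, -0.215]), 'qvel': array([-0.   ,  0.001,  0.   , -0.001,  0.001, -0.   ,  0.   ]), 'effort': array([ 0.0000e+00, -5.2756e+01, -1.2670e+00, -1.5343e+01, -5.3000e-02,
        6.0000e-03,  0.0000e+00]), 'ee_pos': array([208.142, 588.659, 237.919]), 'eef_rot': array([ 0.698, -0.12 ,  0.119, -0.696]), 'force': array([ 0.092,  0.393, -0.243]), 'wrist_torque': array([-0.034,  0.004, -0.058]), 'width': np.float64(88.06)}
18.700000000000003
scene 401.5522384466746 280.2357955698179 210.7834722373107 [-0.03272743  0.          0.          0.          0.        ] [-102.7 -396.4  714.8] [ 0.798 -0.439  0.19  -0.367]
top 539.0620895828771 288.1986435924219 206.51455458389367 [-0.14210122  0.          0.          0.          0.        ] [3.2670e+02 1.4000e+00 1.4234e+03] [ 0.707 -0.704  0.048 -0.047]
wrist 337.70797599995933 278.5606485155512 212.43606074486786 [-0.07048774  0.          0.          0.          0.        ] [129.5 616.7 384.1] [0.805 0.57  0.094 0.134]
```

View pics/scene0.png

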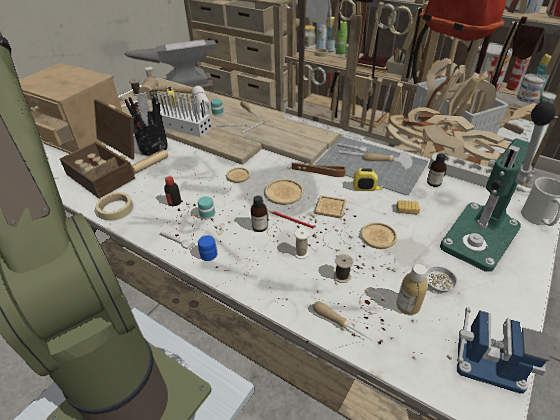

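View pics/top0.png

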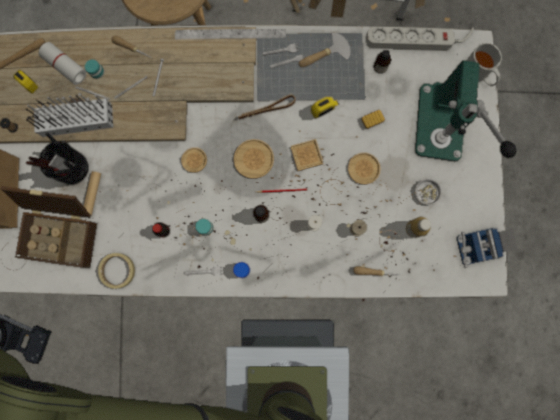

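View pics/wrist0.png

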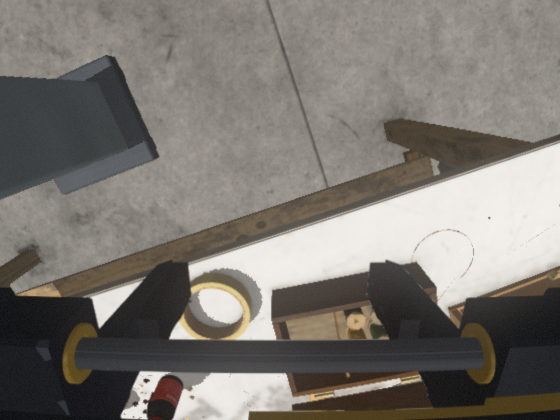

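Scene: the front row from left to right in the top view is small bottle (161,230), teal jar (204,228), middle bottle (261,214), pale spool (312,222), dark spool (358,228) and large bottle (418,228). The trays are small (194,160), large (253,159), square (306,155) and middle (363,168). Next I'll measure them.

```bash
cat > h.py <<'E'
import numpy as np,cv2,pickle
from scipy.spatial.transform import Rotation as R
def K(f): return np.array([[f['fx'],0,f['cx']],[0,f['fy'],f['cy']],[0,0,1.]])
def ray(f,uv):
    uv=np.asarray(uv,float).reshape(-1,1,2)
    n=cv2.undistortPoints(uv,K(f),np.array(f['D'],float)).reshape(-1,2)
    return np.c_[n,np.ones(len(n))]
def rot(f):
    r=np.array(f['rotation'],float); return R.from_quat(r).as_matrix() if r.size==4 else r
def onplane(f,uv,z):
    d=ray(f,uv)@rot(f).T; p=np.array(f['position']); t=(z-p[2])/d[:,2]; return p+d*t[:,None]
def cloud(f):
    h,w=f['z_map'].shape; u,v=np.meshgrid(np.arange(w),np.arange(h))
    P=ray(f,np.c_[u.ravel(),v.ravel()])*f['z_map'].reshape(-1,1)
    return (P@rot(f).T+np.array(f['position'])).reshape(h,w,3)
def proj(f,P):
    rm=rot(f).T; return cv2.projectPoints(np.asarray(P,float).reshape(-1,1,3),cv2.Rodrigues(rm)[0],-rm@np.array(f['position'],float),K(f),np.array(f['D'],float))[0].reshape(-1,2)
E
python3 - <<'E'
from h import *
for n in('top','scene'):
    f=pickle.load(open(n+'0.pkl','rb'));C=cloud(f);img=f['img']
    z=C[...,2];ok=(f['z_map']>0)
    roi=ok&(C[...,0]>330)&(C[...,0]<700)&(C[...,1]>-430)&(C[...,1]<350)
    print(n,'bench z',np.median(z[roi&(abs(z)<15)]))
    m=(roi&(z>25)).astype(np.uint8)
    nl,l,st,ce=cv2.connectedComponentsWithStats(m)
    for i in range(1,nl):
        if st[i,4]<12: continue
        q=C[l==i]; zt=np.percentile(q[:,2],97); t=q[q[:,2]>zt-8]
        c,r=cv2.minEnclosingCircle(t[:,:2].astype(np.float32))
        print(np.round(ce[i]),st[i,4],'ztop',round(zt),'circ',np.round(c,1),round(r,1),'mean',np.round(t[:,:2].mean(0),1),'col',img[l==i].mean(0).round())
f=pickle.load(open('top0.pkl','rb'));C=cloud(f);img=f['img']
hsv=cv2.cvtColor(img,cv2.COLOR_RGB2HSV)
m=((hsv[...,0]<28)&(hsv[...,0]>6)&(hsv[...,1]>70)&(hsv[...,2]>60)).astype(np.uint8)
for (u,v) in [(194,160),(253,159),(306,155),(363,168)]:
    w=np.zeros_like(m);cv2.circle(w,(u,v),27,1,-1)
    cs,_=cv2.findContours(m*w,cv2.RETR_EXTERNAL,cv2.CHAIN_APPROX_NONE)
    c=max(cs,key=cv2.contourArea); P=onplane(f,c.reshape(-1,2),10)[:,:2].astype(np.float32)
    print((u,v),cv2.minEnclosingCircle(P),cv2.minAreaRect(P),'ell',cv2.fitEllipse(P))
E
```

```text
top bench z 0.6388310349962012
[461. 123.] 410 ztop 283 circ [ 697.2 -410.6] 8.1 mean [ 696.7 -410.7] col [46. 53. 48.]
[504. 147.] 227 ztop 440 circ [ 574. -426.] 14.2 mean [ 573.7 -423.1] col [44. 43. 41.]
[441. 141.] 47 ztop 40 circ [ 696.4 -411.1] 14.9 mean [ 694.3 -412. ] col [121. 120. 115.]
[261. 213.] 239 ztop 102 circ [494.6  69.6] 11.9 mean [494.4  69.4] col [46. 39. 35.]
[315. 222.] 155 ztop 75 circ [470.8 -68.5] 17.4 mean [470.8 -68.7] col [163. 160. 148.]
[419. 227.] 385 ztop 123 circ [ 458.8 -336. ] 14.5 mean [ 459.1 -335.6] col [99. 91. 74.]
[203. 226.] 223 ztop 55 circ [460.6 219.1] 19.9 mean [460.2 218.6] col [ 80. 126. 118.]
[359. 227.] 177 ztop 60 circ [ 458.9 -182.4] 18.9 mean [ 458.5 -181.6] col [116. 107.  90.]
[160. 229.] 215 ztop 88 circ [451.1 330.4] 10.6 mean [451.2 330.6] col [67. 38. 34.]
[241. 270.] 219 ztop 55 circ [349.6 119.8] 20.0 mean [349.2 119.3] col [ 41.  76. 140.]
scene bench z -0.1938845061209804
[538. 114.] 265 ztop 438 circ [ 570.6 -425.3] 11.0 mean [ 569.7 -424.1] col [32. 32. 32.]
[498. 184.] 1031 ztop 278 circ [ 699.2 -412.8] 8.7 mean [ 69
[... 1146 characters left out ...]
9922, 106.95214080810547), 27.23883628845215) ell ((646.7071533203125, 93.76081085205078), (104.53121185302734, 106.29930114746094), 14.222920417785645)
(306, 155) ((656.780517578125, -49.35371017456055), 47.29881286621094) ((657.73974609375, -49.54933166503906), (71.10005187988281, 73.95703125), 16.476083755493164) ell ((657.1487426757812, -48.896728515625), (79.2899398803711, 81.80307006835938), 15.9405517578125)
(363, 168) ((621.7365112304688, -202.2015380859375), 43.616355895996094) ((622.0671997070312, -202.31365966796875), (82.1114501953125, 84.09815979003906), 0.33220139145851135) ell ((621.5630493164062, -202.36578369140625), (82.9979476928711, 85.05136108398438), 0.5576057434082031)
```

```bash
python3 - <<'E'
from h import *
from plant import bot
s=bot.observe();M=R.from_quat(s['eef_rot']).as_matrix();print(M.round(3))
p=s['ee_pos'];print('radial ang',np.degrees(np.arctan2(p[1],p[0])),'jaw ang',np.degrees(np.arctan2(M[1,2],M[0,2])))
f=pickle.load(open('scene0.pkl','rb'));img=f['img'];hsv=cv2.cvtColor(img,cv2.COLOR_RGB2HSV)
m=((hsv[...,0]<28)&(hsv[...,0]>6)&(hsv[...,1]>70)&(hsv[...,2]>60)).astype(np.uint8)
for P0 in [(643,254),(647,94),(657,-49.5),(622,-202)]:
    u,v=proj(f,[*P0,5])[0]
    w=np.zeros_like(m);cv2.circle(w,(int(u),int(v)),26,1,-1)
    cs,_=cv2.findContours(m*w,cv2.RETR_EXTERNAL,cv2.CHAIN_APPROX_NONE)
    c=max(cs,key=cv2.contourArea); P=onplane(f,c.reshape(-1,2),10)[:,:2].astype(np.float32)
    print(P0,cv2.minEnclosingCircle(P),cv2.minAreaRect(P))
E
```

```text
[[ 0.943 -0.     0.333]
 [-0.333 -0.001  0.943]
 [ 0.    -1.    -0.001]]
radial ang 70.52967312745758 jaw ang 70.53731291371031
(643, 254) ((637.904296875, 248.75082397460938), 36.7868537902832) ((637.2338256835938, 248.06471252441406), (71.5052261352539, 63.04248809814453), 36.27517318725586)
(647, 94) ((641.7426147460938, 88.93296813964844), 55.64913558959961) ((640.9260864257812, 88.16075134277344), (108.540283203125, 105.33592224121094), 31.353239059448242)
(657, -49.5) ((652.8055419921875, -53.981971740722656), 50.02936935424805) ((652.622802734375, -53.93245315551758), (77.39672088623047, 71.17456817626953), 16.82788848876953)
(622, -202) ((618.4723510742188, -207.1280975341797), 45.10320281982422) ((619.3262939453125, -206.31378173828125), (85.8870849609375, 85.72184753417969), 61.57938766479492)
```

Request:
drive_tool:
  rows:
    - {"translation": [30,-32,-5],"delta_rot": [0,0,-0.14]}
    - {"translation": [60,-64,-10],"delta_rot": [0,0,-0.28]}
    - {"translation": [90,-96,-15],"delta_rot": [0,0,-0.42]}
    - {"translation": [120,-128,-20],"delta_rot": [0,0,-0.56]}
    - {"translation": [150,-160,-25],"delta_rot": [0,0,-0.7]}
    - {"translation": [180,-192,-30],"delta_rot": [0,0,-0.84]}
    - {"translation": [210,-224,-34],"delta_rot": [0,0,-0.98]}
    - {"translation": [243,-259,-39],"delta_rot": [0,0,-1.12]}
  grip: 88
  newtons: 25

```text
clock: 0.95
ee_pos: [451.8, 329.5, 199.6]
eef_rot: [-0.526, 0.473, -0.472, 0.526]
force: [0.2, 1.0, -0.2]
width: 87.9
```

Request:
drive_tool:
  rows:
    - {"translation": [0,0,0],"delta_rot": [0,0,-0.111]}
    - {"translation": [0,0,0],"delta_rot": [0,0,-0.111]}
    - {"translation": [0,0,0],"delta_rot": [0,0,-0.111]}
    - {"translation": [0,0,0],"delta_rot": [0,0,-0.111]}

```text
clock: 1.35
ee_pos: [450.1, 331.8, 199.7]
eef_rot: [-0.501, 0.499, -0.498, 0.501]
force: [-0.1, 0.0, 0.1]
width: 88.2
```

```bash
python3 - <<'E'
from h import *
from plant import bot
s=bot.observe();M=R.from_quat(s['eef_rot']).as_matrix();print(M.round(3),s['ee_pos'],s['joint_positions'].round(2))
f=bot.grab_frame('wrist');cv2.imwrite('pics/w1.png',f['img'][...,::-1])
E
```

```text
[[ 0.005 -0.001  1.   ]
 [-1.     0.001  0.005]
 [-0.001 -1.    -0.001]] [450.07889009 331.83772889 199.72106871] [-0.78  0.66  0.11  1.82 -0.11  0.67 -0.61]
```

View pics/w1.png

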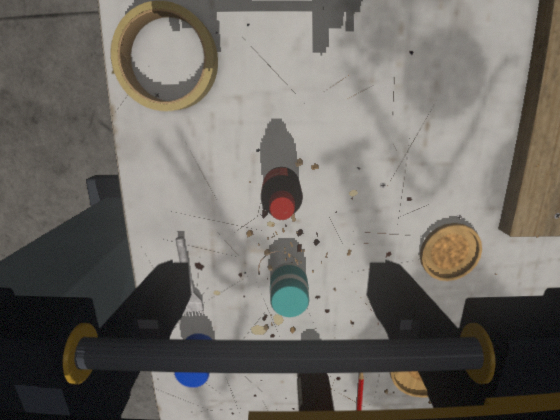

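```bash
python3 - <<'E'
from h import *
from plant import bot
f=bot.grab_frame('wrist');print(f['position'])
print(proj(f,[[451,330,85],[451,330,0],[461,218,50],[450,331,200]]))
C=cloud(f)
for u,v in [(282,207),(291,300),(451,252)]: print(C[v,u])
E
```

```text
[450.68007881 415.50587255 345.93153005]
[[278.42895664 209.03948389]
 [278.45935923 183.87790663]
 [287.68320114 302.49841434]
 [276.3145688  280.04796887]]
[453.87603574 332.09481038  86.05586745]
[464.38603186 220.33645459  48.98887947]
[647.8541125  252.89068441   3.51989275]
```

The wrist view confirms it: the red cap is at (282,207), within about 3 mm of the prediction. Descending onto the small bottle.

Request:
drive_tool:
  rows:
    - {"translation": [1,0,-35],"delta_rot": [0,0,0]}
    - {"translation": [1,0,-70],"delta_rot": [0,0,0]}
    - {"translation": [1,0,-105],"delta_rot": [0,0,0]}
    - {"translation": [1,0,-135],"delta_rot": [0,0,0]}
    - {"translation": [1,0,-155],"delta_rot": [0,0,0]}
    - {"translation": [1,0,-168],"delta_rot": [0,0,0]}
    - {"translation": [1,0,-173],"delta_rot": [0,0,0]}
    - {"translation": [1,0,-173],"delta_rot": [0,0,0]}

```text
clock: 2.25
ee_pos: [452.2, 330.6, 26.7]
eef_rot: [-0.5, 0.5, -0.5, 0.5]
force: [0.3, -0.0, 0.5]
width: 88.3
```

Request:
drive_tool:
  rows:
    - {"translation": [0,0,0],"delta_rot": [0,0,0]}
    - {"translation": [0,0,0],"delta_rot": [0,0,0]}
    - {"translation": [0,0,0],"delta_rot": [0,0,0]}
    - {"translation": [0,0,0],"delta_rot": [0,0,0]}
    - {"translation": [0,0,0],"delta_rot": [0,0,0]}
    - {"translation": [0,0,0],"delta_rot": [0,0,0]}
    - {"translation": [0,0,0],"delta_rot": [0,0,0]}
    - {"translation": [0,0,0],"delta_rot": [0,0,0]}
  grip: 30
  newtons: 25

```text
clock: 3.05
ee_pos: [452.4, 330.3, 26.8]
eef_rot: [0.5, -0.5, 0.5, -0.5]
force: [-0.5, -0.6, 1.0]
width: 37.5
```

Request:
drive_tool:
  rows:
    - {"translation": [0,0,15],"delta_rot": [0,0,0]}
    - {"translation": [0,0,40],"delta_rot": [0,0,0]}
    - {"translation": [20,-8,60],"delta_rot": [0,0,0]}
    - {"translation": [55,-22,65],"delta_rot": [0,0,0]}
    - {"translation": [90,-37,65],"delta_rot": [0,0,0]}
    - {"translation": [130,-53,65],"delta_rot": [0,0,0]}
    - {"translation": [165,-67,65],"delta_rot": [0,0,0]}
    - {"translation": [190,-77,65],"delta_rot": [0,0,0]}

```text
clock: 3.85
ee_pos: [644.9, 250.6, 92.8]
eef_rot: [0.499, -0.5, 0.501, -0.5]
force: [0.0, -0.7, -2.1]
width: 37.5
```

Request:
drive_tool:
  rows:
    - {"translation": [0,0,0],"delta_rot": [0,0,0]}
    - {"translation": [0,0,-10],"delta_rot": [0,0,0]}
    - {"translation": [0,0,-25],"delta_rot": [0,0,0]}
    - {"translation": [0,0,-40],"delta_rot": [0,0,0]}
    - {"translation": [0,0,-50],"delta_rot": [0,0,0]}
    - {"translation": [0,0,-50],"delta_rot": [0,0,0]}

```text
clock: 4.45
ee_pos: [640.0, 253.2, 39.1]
eef_rot: [0.502, -0.5, 0.499, -0.499]
force: [0.5, 0.4, -2.4]
width: 37.1
```

```bash
python3 - <<'E'
from h import *
from plant import bot
for n in('wrist','scene'):
    f=bot.grab_frame(n);cv2.imwrite(f'pics/{n}2.png',f['img'][...,::-1])
print(bot.observe()['ee_pos'],bot.observe()['force'])
E
```

```text
[641.96986004 253.44451219  41.30361079] [ 0.04162208 -0.65088913 -1.2895266 ]
```

View pics/wrist2.png

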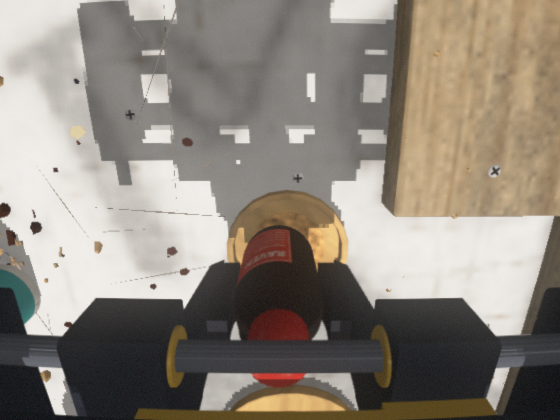

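View pics/scene2.png

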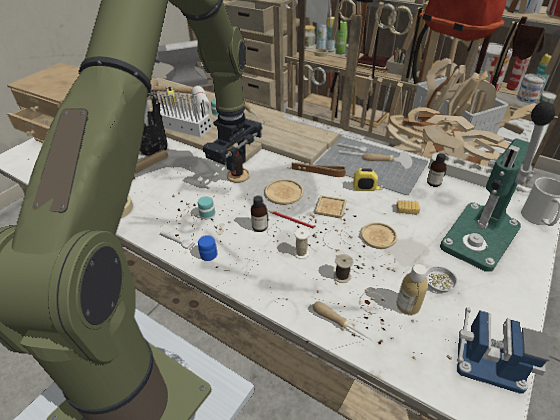

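```bash
python3 - <<'E'
from h import *
from plant import bot
f=bot.grab_frame('wrist');print(bot.observe()['ee_pos'])
P=onplane(f,[[228,240],[348,240],[288,191]],10);print(P.round(1))
C=cloud(f)
for r in (235,260,285,310): print(C[r,255:305:12].round(0).tolist())
E
```

```text
[642.52399672 253.51093158  41.92706379]
[[613.9 260.4  10. ]
 [682.6 260.4  10. ]
 [648.  289.4  10. ]]
[[630.0, 268.0, 21.0], [637.0, 273.0, 32.0], [643.0, 273.0, 33.0], [649.0, 272.0, 30.0], [657.0, 261.0, 4.0]]
[[633.0, 270.0, 54.0], [638.0, 272.0, 59.0], [643.0, 273.0, 61.0], [648.0, 272.0, 59.0], [654.0, 269.0, 53.0]]
[[634.0, 269.0, 73.0], [638.0, 270.0, 75.0], [643.0, 270.0, 75.0], [648.0, 270.0, 75.0], [652.0, 269.0, 74.0]]
[[634.0, 262.0, 80.0], [639.0, 264.0, 82.0], [643.0, 265.0, 84.0], [647.0, 263.0, 80.0], [652.0, 261.0, 79.0]]
```

Request:
drive_tool:
  rows:
    - {"translation": [3,0,-5],"delta_rot": [0,0,0]}
    - {"translation": [3,0,-8],"delta_rot": [0,0,0]}
    - {"translation": [3,0,-10],"delta_rot": [0,0,0]}
    - {"translation": [3,0,-10.5],"delta_rot": [0,0,0]}
    - {"translation": [3,0,-10.5],"delta_rot": [0,0,0]}

```text
clock: 5.1
ee_pos: [645.2, 253.3, 31.1]
eef_rot: [0.5, -0.5, 0.5, -0.5]
force: [0.2, -0.3, -2.0]
width: 37.5
```

Request:
drive_tool:
  rows:
    - {"translation": [0,0,-0.5],"delta_rot": [0,0,0]}
    - {"translation": [0,0,-1],"delta_rot": [0,0,0]}
    - {"translation": [0,0,-1],"delta_rot": [0,0,0]}

```text
clock: 5.4
ee_pos: [645.4, 253.4, 30.9]
eef_rot: [-0.5, 0.5, -0.5, 0.5]
force: [-1.3, -0.3, 3.2]
width: 37.4
```

Request:
drive_tool:
  rows:
    - {"translation": [0,0,0],"delta_rot": [0,0,0]}
    - {"translation": [0,0,0],"delta_rot": [0,0,0]}
    - {"translation": [0,0,0],"delta_rot": [0,0,0]}
    - {"translation": [0,0,0],"delta_rot": [0,0,0]}
    - {"translation": [0,0,0],"delta_rot": [0,0,0]}
    - {"translation": [0,0,0],"delta_rot": [0,0,0]}
    - {"translation": [0,0,0],"delta_rot": [0,0,0]}
    - {"translation": [0,0,0],"delta_rot": [0,0,0]}
  grip: 88

```text
clock: 6.2
ee_pos: [645.3, 253.3, 30.2]
eef_rot: [0.5, -0.5, 0.5, -0.5]
force: [-1.2, 0.0, -0.3]
width: 87.8
```

Request:
drive_tool:
  rows:
    - {"translation": [0,0,15],"delta_rot": [0,0,0]}
    - {"translation": [0,0,40],"delta_rot": [0,0,0]}
    - {"translation": [0,0,75],"delta_rot": [0,0,0]}
    - {"translation": [0,0,110],"delta_rot": [0,0,0]}
    - {"translation": [-40,-8,120],"delta_rot": [0,0,0]}
    - {"translation": [-80,-16,120],"delta_rot": [0,0,0]}
    - {"translation": [-120,-24,120],"delta_rot": [0,0,0]}
    - {"translation": [-155,-30,120],"delta_rot": [0,0,0]}

```text
clock: 7.0
ee_pos: [488.6, 222.8, 151.7]
eef_rot: [-0.5, 0.5, -0.5, 0.5]
force: [0.3, 1.0, 0.0]
width: 87.8
```

Request:
drive_tool:
  rows:
    - {"translation": [-28,-5,0],"delta_rot": [0,0,0]}
    - {"translation": [-28,-5,0],"delta_rot": [0,0,0]}
    - {"translation": [-28,-5,0],"delta_rot": [0,0,0]}

```text
clock: 7.3
ee_pos: [462.9, 218.8, 151.4]
eef_rot: [-0.499, 0.5, -0.5, 0.501]
force: [1.1, 0.1, 0.1]
width: 88.1
```

```bash
python3 - <<'E'
from h import *
from plant import bot
for n in('wrist','top','scene'):
    f=bot.grab_frame(n);cv2.imwrite(f'pics/{n}3.png',f['img'][...,::-1]);pickle.dump(f,open(n+'3.pkl','wb'))
print(bot.observe()['ee_pos'],bot.observe()['force'])
E
```

```text
[464.03135064 218.71349414 150.71636623] [ 1.06951368 -0.26828265  0.19112314]
```

View pics/wrist3.png

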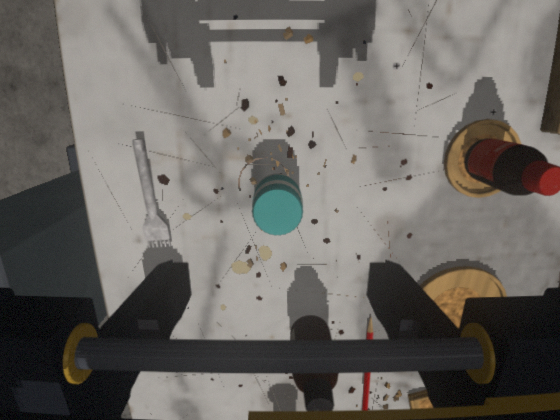

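View pics/top3.png

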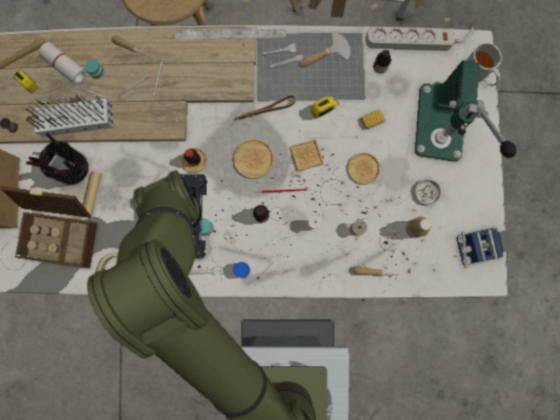

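Small bottle stands in its tray (cap at (193,156) in the top view). The jar sits under the tool at (278,210) in the wrist view. Measuring both.

```bash
python3 - <<'E'
from h import *
f=pickle.load(open('top3.pkl','rb'));C=cloud(f)
m=(abs(C[...,0]-643)<40)&(abs(C[...,1]-254)<40)&(C[...,2]>75);q=C[m];print('small top view',cv2.minEnclosingCircle(q[:,:2].astype(np.float32)),q[:,2].max())
f=pickle.load(open('scene3.pkl','rb'));C=cloud(f)
m=(abs(C[...,0]-643)<40)&(abs(C[...,1]-254)<40)&(C[...,2]>75);q=C[m];print('small scene',cv2.minEnclosingCircle(q[:,:2].astype(np.float32)),q[:,2].max())
f=pickle.load(open('wrist3.pkl','rb'));C=cloud(f)
m=(abs(C[...,0]-462)<40)&(abs(C[...,1]-218)<40)&(C[...,2]>46)&(C[...,2]<58);q=C[m];print('jar wrist',cv2.minEnclosingCircle(q[:,:2].astype(np.float32)),q[:,2].max())
E
```

```text
small top view ((645.4683837890625, 254.72589111328125), 10.971991539001465) 96.51731518302768
small scene ((645.4229736328125, 251.06919860839844), 11.792330741882324) 90.67894622451638
jar wrist ((462.7334289550781, 218.6865234375), 20.306743621826172) 52.63971318916296
```

Request:
drive_tool:
  rows:
    - {"translation": [0,0,-35],"delta_rot": [0,0,0]}
    - {"translation": [0,0,-70],"delta_rot": [0,0,0]}
    - {"translation": [0,0,-100],"delta_rot": [0,0,0]}
    - {"translation": [0,0,-120],"delta_rot": [0,0,0]}
    - {"translation": [0,0,-132],"delta_rot": [0,0,0]}
    - {"translation": [0,0,-139],"delta_rot": [0,0,0]}
    - {"translation": [0,0,-141.5],"delta_rot": [0,0,0]}
    - {"translation": [0,0,-141.5],"delta_rot": [0,0,0]}

```text
clock: 8.25
ee_pos: [462.8, 218.4, 9.1]
eef_rot: [-0.5, 0.5, -0.5, 0.5]
force: [0.1, 0.3, 0.1]
width: 88.0
```

Request:
drive_tool:
  rows:
    - {"translation": [0,0,0],"delta_rot": [0,0,0]}
    - {"translation": [0,0,0],"delta_rot": [0,0,0]}
    - {"translation": [0,0,0],"delta_rot": [0,0,0]}
    - {"translation": [0,0,0],"delta_rot": [0,0,0]}
    - {"translation": [0,0,0],"delta_rot": [0,0,0]}
    - {"translation": [0,0,0],"delta_rot": [0,0,0]}
    - {"translation": [0,0,0],"delta_rot": [0,0,0]}
    - {"translation": [0,0,0],"delta_rot": [0,0,0]}
  grip: 35

```text
clock: 9.05
ee_pos: [462.3, 218.3, 8.8]
eef_rot: [-0.5, 0.5, -0.5, 0.5]
force: [-0.7, 0.3, 1.3]
width: 41.0
```

Request:
drive_tool:
  rows:
    - {"translation": [0,0,10],"delta_rot": [0,0,0]}
    - {"translation": [0,0,30],"delta_rot": [0,0,0]}
    - {"translation": [0,0,65],"delta_rot": [0,0,0]}
    - {"translation": [0,0,100],"delta_rot": [0,0,0]}
    - {"translation": [10,-14,120],"delta_rot": [0,0,0]}
    - {"translation": [30,-41,125],"delta_rot": [0,0,0]}
    - {"translation": [50,-69,125],"delta_rot": [0,0,0]}
    - {"translation": [74,-102,125],"delta_rot": [0,0,0]}

```text
clock: 9.85
ee_pos: [536.3, 116.3, 134.7]
eef_rot: [-0.5, 0.5, -0.499, 0.501]
force: [0.6, 1.6, -1.2]
width: 41.0
```

Request:
drive_tool:
  rows:
    - {"translation": [24,-33,0],"delta_rot": [0,0,0]}
    - {"translation": [48,-66,0],"delta_rot": [0,0,0]}
    - {"translation": [72,-99,0],"delta_rot": [0,0,0]}
    - {"translation": [96,-132,0],"delta_rot": [0,0,0]}
    - {"translation": [114,-156,0],"delta_rot": [0,0,0]}
    - {"translation": [120.5,-166,-10],"delta_rot": [0,0,0]}
    - {"translation": [120.5,-166,-35],"delta_rot": [0,0,0]}
    - {"translation": [120.5,-166,-60],"delta_rot": [0,0,0]}

```text
clock: 10.65
ee_pos: [656.0, -48.8, 72.9]
eef_rot: [-0.5, 0.5, -0.5, 0.5]
force: [0.2, 0.4, -0.8]
width: 40.9
```

Request:
drive_tool:
  rows:
    - {"translation": [0,0,-20],"delta_rot": [0,0,0]}
    - {"translation": [0,0,-35],"delta_rot": [0,0,0]}
    - {"translation": [0,0,-42],"delta_rot": [0,0,0]}
    - {"translation": [0,0,-42],"delta_rot": [0,0,0]}

```text
clock: 11.05
ee_pos: [655.9, -49.0, 30.8]
eef_rot: [0.501, -0.5, 0.499, -0.5]
force: [-0.4, 0.1, -1.1]
width: 40.7
```

```bash
python3 - <<'E'
from h import *
from plant import bot
f=bot.grab_frame('wrist');cv2.imwrite(f'pics/w4.png',f['img'][...,::-1]);pickle.dump(f,open('w4.pkl','wb'))
print(bot.observe()['ee_pos'],bot.observe()['force'])
E
```

```text
[656.69455879 -49.2467214   31.80663122] [-0.35020538  0.14470672 -1.21704338]
```

View pics/w4.png

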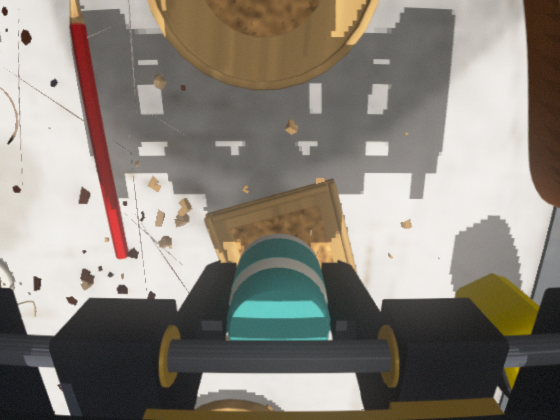

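```bash
python3 - <<'E'
from h import *
f=pickle.load(open('w4.pkl','rb'))
A,B,D=onplane(f,[[206,218],[333,180],[356,268]],10)[:,:2];print(A,B,D,np.linalg.norm(A-B))
e=(B-A)/np.linalg.norm(B-A);n=np.array([e[1],-e[0]]);n=n if n[1]<0 else -n
print('centre',(A+B)/2+36*n, B+n*0, e)
C=cloud(f)
for r in (245,290,320): print(C[r,245:315:16].round(0).tolist())
E
```

```text
[618.4382025  -24.96250007] [684.2277145   -4.38115579] [699.77907744 -54.33520379] 68.93367552747482
centre [662.08138282 -49.02981644] [684.2277145   -4.38115579] [0.95438857 0.29856734]
[[638.0, -43.0, 4.0], [649.0, -29.0, 35.0], [656.0, -27.0, 39.0], [663.0, -29.0, 36.0], [674.0, -43.0, 5.0]]
[[644.0, -33.0, 67.0], [650.0, -31.0, 70.0], [656.0, -30.0, 71.0], [662.0, -31.0, 71.0], [668.0, -33.0, 67.0]]
[[644.0, -44.0, 71.0], [650.0, -43.0, 72.0], [656.0, -42.0, 73.0], [662.0, -43.0, 72.0], [668.0, -43.0, 71.0]]
```

Request:
drive_tool:
  rows:
    - {"translation": [3,0,-8],"delta_rot": [0,0,0]}
    - {"translation": [3,0,-14],"delta_rot": [0,0,0]}
    - {"translation": [3,0,-17],"delta_rot": [0,0,0]}
    - {"translation": [3,0,-18],"delta_rot": [0,0,0]}
    - {"translation": [3,0,-18],"delta_rot": [0,0,0]}

```text
clock: 11.6
ee_pos: [659.7, -49.7, 13.6]
eef_rot: [-0.5, 0.5, -0.5, 0.5]
force: [-0.0, 0.3, -1.5]
width: 41.2
```

Request:
drive_tool:
  rows:
    - {"translation": [0,0,-0.5],"delta_rot": [0,0,0]}
    - {"translation": [0,0,-0.7],"delta_rot": [0,0,0]}
    - {"translation": [0,0,-0.7],"delta_rot": [0,0,0]}

```text
clock: 11.9
ee_pos: [659.9, -49.7, 13.2]
eef_rot: [-0.5, 0.5, -0.5, 0.5]
force: [-0.2, -0.7, -2.0]
width: 41.3
```

Request:
drive_tool:
  rows:
    - {"translation": [0,0,-0.5],"delta_rot": [0,0,0]}
    - {"translation": [0,0,-0.8],"delta_rot": [0,0,0]}
    - {"translation": [0,0,-0.8],"delta_rot": [0,0,0]}

```text
clock: 12.2
ee_pos: [659.9, -49.7, 12.9]
eef_rot: [0.5, -0.5, 0.5, -0.5]
force: [-1.6, 0.2, 5.1]
width: 40.9
```

Request:
drive_tool:
  rows:
    - {"translation": [0,0,0],"delta_rot": [0,0,0]}
    - {"translation": [0,0,0],"delta_rot": [0,0,0]}
    - {"translation": [0,0,0],"delta_rot": [0,0,0]}
    - {"translation": [0,0,0],"delta_rot": [0,0,0]}
    - {"translation": [0,0,0],"delta_rot": [0,0,0]}
    - {"translation": [0,0,0],"delta_rot": [0,0,0]}
    - {"translation": [0,0,0],"delta_rot": [0,0,0]}
    - {"translation": [0,0,0],"delta_rot": [0,0,0]}
  grip: 88

```text
clock: 13.0
ee_pos: [659.8, -49.7, 12.2]
eef_rot: [-0.5, 0.5, -0.5, 0.5]
force: [-0.1, -0.5, -0.6]
width: 87.7
```

Request:
drive_tool:
  rows:
    - {"translation": [0,0,15],"delta_rot": [0,0,0]}
    - {"translation": [0,0,45],"delta_rot": [0,0,0]}
    - {"translation": [0,0,85],"delta_rot": [0,0,0]}
    - {"translation": [0,0,125],"delta_rot": [0,0,0]}
    - {"translation": [-30,22,150],"delta_rot": [0,0,0]}
    - {"translation": [-62,45,160],"delta_rot": [0,0,0]}
    - {"translation": [-95,68,160],"delta_rot": [0,0,0]}
    - {"translation": [-125,90,160],"delta_rot": [0,0,0]}

```text
clock: 13.8
ee_pos: [533.7, 41.2, 174.1]
eef_rot: [-0.499, 0.5, -0.5, 0.501]
force: [-0.1, 0.2, -0.3]
width: 88.1
```

Request:
drive_tool:
  rows:
    - {"translation": [-28,20,0],"delta_rot": [0,0,0]}
    - {"translation": [-39,28,0],"delta_rot": [0,0,0]}
    - {"translation": [-39,28,0],"delta_rot": [0,0,0]}
    - {"translation": [-39,28,0],"delta_rot": [0,0,0]}

```text
clock: 14.2
ee_pos: [497.6, 67.5, 172.8]
eef_rot: [0.499, -0.499, 0.501, -0.5]
force: [0.3, 1.1, -0.0]
width: 87.7
```

```bash
python3 - <<'E'
from h import *
from plant import bot
def c(f,x,y,z0,z1,n,w=40):
    C=cloud(f);m=(abs(C[...,0]-x)<w)&(abs(C[...,1]-y)<w)&(C[...,2]>z0)&(C[...,2]<z1);q=C[m]
    print(n,m.sum(),cv2.minEnclosingCircle(q[:,:2].astype(np.float32)) if len(q) else 0)
f=bot.grab_frame('wrist');cv2.imwrite(f'pics/w5.png',f['img'][...,::-1])
c(f,495,68,92,104,'mid wrist')
f=bot.grab_frame('scene');cv2.imwrite(f'pics/s5.png',f['img'][...,::-1])
c(f,657,-50,48,60,'jar scene')
f=bot.grab_frame('top');c(f,657,-50,48,65,'jar top')
print(bot.observe()['ee_pos'],bot.observe()['force'])
E
```

```text
mid wrist 870 ((496.3987121582031, 70.1837387084961), 11.941522598266602)
jar scene 130 ((658.7335205078125, -51.32594299316406), 20.221521377563477)
jar top 178 ((659.1078491210938, -49.53787612915039), 20.641244888305664)
[497.3907374   67.04045861 172.28019182] [-0.1798734  -0.181931    0.35363252]
```

View pics/w5.png

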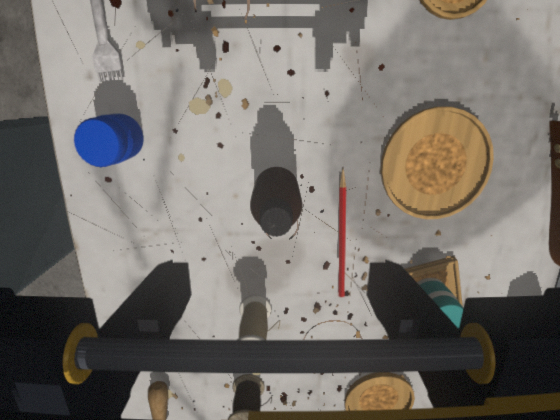

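View pics/s5.png

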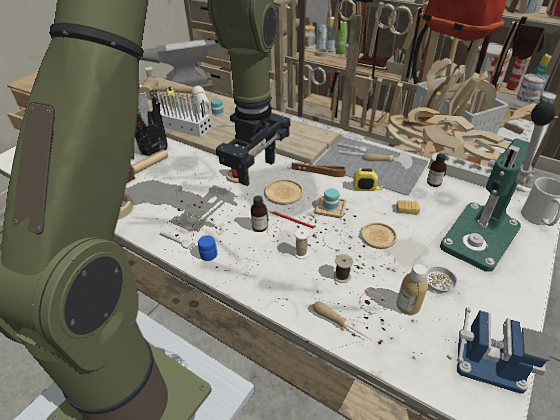

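Jar stands in the square tray. The middle bottle is directly below the tool at (276,205) in the wrist view.

Request:
drive_tool:
  rows:
    - {"translation": [0,1,-35],"delta_rot": [0,0,0]}
    - {"translation": [0,1,-70],"delta_rot": [0,0,0]}
    - {"translation": [0,1,-98],"delta_rot": [0,0,0]}
    - {"translation": [0,1,-115],"delta_rot": [0,0,0]}
    - {"translation": [0,1,-125],"delta_rot": [0,0,0]}
    - {"translation": [0,1,-130],"delta_rot": [0,0,0]}
    - {"translation": [0,1,-130],"delta_rot": [0,0,0]}

```text
clock: 15.05
ee_pos: [496.2, 69.0, 42.1]
eef_rot: [0.5, -0.5, 0.5, -0.5]
force: [-0.4, 0.0, -0.1]
width: 88.1
```

Request:
drive_tool:
  rows:
    - {"translation": [0,0,0],"delta_rot": [0,0,0]}
    - {"translation": [0,0,0],"delta_rot": [0,0,0]}
    - {"translation": [0,0,0],"delta_rot": [0,0,0]}
    - {"translation": [0,0,0],"delta_rot": [0,0,0]}
    - {"translation": [0,0,0],"delta_rot": [0,0,0]}
    - {"translation": [0,0,0],"delta_rot": [0,0,0]}
    - {"translation": [0,0,0],"delta_rot": [0,0,0]}
    - {"translation": [0,0,0],"delta_rot": [0,0,0]}
  grip: 34

```text
clock: 15.85
ee_pos: [495.8, 69.3, 42.3]
eef_rot: [-0.5, 0.5, -0.5, 0.5]
force: [0.4, -0.0, 1.9]
width: 41.8
```

Request:
drive_tool:
  rows:
    - {"translation": [0,0,10],"delta_rot": [0,0,0]}
    - {"translation": [0,0,30],"delta_rot": [0,0,0]}
    - {"translation": [0,0,65],"delta_rot": [0,0,0]}
    - {"translation": [0,0,95],"delta_rot": [0,0,0]}
    - {"translation": [8,-17,108],"delta_rot": [0,0,0]}
    - {"translation": [22,-47,110],"delta_rot": [0,0,0]}
    - {"translation": [38,-81,110],"delta_rot": [0,0,0]}
    - {"translation": [54,-115,110],"delta_rot": [0,0,0]}

```text
clock: 16.65
ee_pos: [550.1, -46.8, 153.1]
eef_rot: [-0.5, 0.5, -0.5, 0.5]
force: [0.2, -0.3, -1.6]
width: 41.3
```

Request:
drive_tool:
  rows:
    - {"translation": [16,-34,0],"delta_rot": [0,0,0]}
    - {"translation": [32,-68,0],"delta_rot": [0,0,0]}
    - {"translation": [48,-102,0],"delta_rot": [0,0,0]}
    - {"translation": [62,-132,0],"delta_rot": [0,0,0]}
    - {"translation": [71,-150,0],"delta_rot": [0,0,0]}
    - {"translation": [74,-157,-10],"delta_rot": [0,0,0]}
    - {"translation": [74,-157,-35],"delta_rot": [0,0,0]}
    - {"translation": [74,-157,-60],"delta_rot": [0,0,0]}

```text
clock: 17.45
ee_pos: [623.3, -201.7, 91.4]
eef_rot: [-0.5, 0.5, -0.5, 0.5]
force: [1.3, 0.1, -1.5]
width: 41.4
```

Request:
drive_tool:
  rows:
    - {"translation": [0,0,-18],"delta_rot": [0,0,0]}
    - {"translation": [0,0,-27],"delta_rot": [0,0,0]}
    - {"translation": [0,0,-30],"delta_rot": [0,0,0]}
    - {"translation": [0,0,-30],"delta_rot": [0,0,0]}

```text
clock: 17.85
ee_pos: [623.7, -202.1, 62.3]
eef_rot: [-0.5, 0.5, -0.5, 0.5]
force: [0.3, -0.6, -0.4]
width: 40.9
```

```bash
python3 - <<'E'
from h import *
from plant import bot
f=bot.grab_frame('wrist');cv2.imwrite(f'pics/w6.png',f['img'][...,::-1]);pickle.dump(f,open('w6.pkl','wb'))
print(bot.observe()['ee_pos'],bot.observe()['force'])
C=cloud(f)
for r in (200,230,260,290): print(C[r,245:315:16].round(0).tolist())
E
```

```text
[ 624.18325552 -202.47866209   62.89135013] [-0.33804715  0.94989238 -1.23637947]
[[603.0, -179.0, 4.0], [614.0, -179.0, 5.0], [624.0, -179.0, 4.0], [634.0, -179.0, 5.0], [644.0, -179.0, 5.0]]
[[603.0, -199.0, 5.0], [616.0, -183.0, 46.0], [624.0, -181.0, 51.0], [632.0, -182.0, 48.0], [642.0, -191.0, 27.0]]
[[609.0, -188.0, 71.0], [617.0, -183.0, 81.0], [624.0, -182.0, 83.0], [631.0, -182.0, 82.0], [638.0, -186.0, 75.0]]
[[611.0, -191.0, 91.0], [618.0, -190.0, 92.0], [624.0, -189.0, 94.0], [630.0, -189.0, 94.0], [637.0, -191.0, 90.0]]
```

View pics/w6.png

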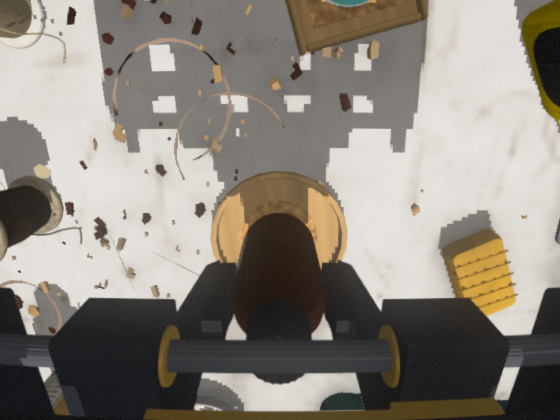

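```bash
python3 - <<'E'
from h import *
f=pickle.load(open('w6.pkl','rb'));print(onplane(f,[[212,232],[348,232],[280,172]],10).round(1))
E
```

```text
[[ 582.4 -198.8   10. ]
 [ 668.8 -198.7   10. ]
 [ 625.5 -160.1   10. ]]
```

Request:
drive_tool:
  rows:
    - {"translation": [0,0,-8],"delta_rot": [0,0,0]}
    - {"translation": [0,0,-13],"delta_rot": [0,0,0]}
    - {"translation": [0,0,-15],"delta_rot": [0,0,0]}
    - {"translation": [0,0,-15],"delta_rot": [0,0,0]}

```text
clock: 18.3
ee_pos: [623.5, -202.6, 46.8]
eef_rot: [-0.5, 0.5, -0.5, 0.5]
force: [0.3, 0.5, -1.6]
width: 41.4
```

Request:
drive_tool:
  rows:
    - {"translation": [0.5,-0.5,-0.5],"delta_rot": [0,0,0]}
    - {"translation": [0.5,-0.5,-1],"delta_rot": [0,0,0]}
    - {"translation": [0.5,-0.5,-1],"delta_rot": [0,0,0]}

```text
clock: 18.6
ee_pos: [624.5, -203.3, 46.4]
eef_rot: [0.5, -0.5, 0.5, -0.5]
force: [0.3, -0.0, -0.5]
width: 41.3
```

Nearly in contact. One last half millimetre, then release and go to the large bottle.

Request:
drive_tool:
  rows:
    - {"translation": [0,0,-0.5],"delta_rot": [0,0,0]}
    - {"translation": [0,0,-0.5],"delta_rot": [0,0,0]}

```text
clock: 18.8
ee_pos: [624.5, -203.4, 46.4]
eef_rot: [0.5, -0.5, 0.5, -0.5]
force: [-1.6, 0.1, 4.0]
width: 41.3
```

Request:
drive_tool:
  rows:
    - {"translation": [0,0,0],"delta_rot": [0,0,0]}
    - {"translation": [0,0,0],"delta_rot": [0,0,0]}
    - {"translation": [0,0,0],"delta_rot": [0,0,0]}
    - {"translation": [0,0,0],"delta_rot": [0,0,0]}
    - {"translation": [0,0,0],"delta_rot": [0,0,0]}
    - {"translation": [0,0,0],"delta_rot": [0,0,0]}
    - {"translation": [0,0,0],"delta_rot": [0,0,0]}
    - {"translation": [0,0,0],"delta_rot": [0,0,0]}
  grip: 88

```text
clock: 19.6
ee_pos: [624.3, -203.2, 45.7]
eef_rot: [-0.5, 0.5, -0.5, 0.5]
force: [0.8, 0.7, 0.1]
width: 88.3
```

Request:
drive_tool:
  rows:
    - {"translation": [0,0,15],"delta_rot": [0,0,0]}
    - {"translation": [0,0,45],"delta_rot": [0,0,0]}
    - {"translation": [0,0,85],"delta_rot": [0,0,0]}
    - {"translation": [0,0,125],"delta_rot": [0,0,0]}
    - {"translation": [-20,-16,145],"delta_rot": [0,0,0]}
    - {"translation": [-50,-40,150],"delta_rot": [0,0,0]}
    - {"translation": [-80,-65,150],"delta_rot": [0,0,0]}
    - {"translation": [-110,-90,150],"delta_rot": [0,0,0]}

```text
clock: 20.4
ee_pos: [513.5, -294.2, 197.5]
eef_rot: [0.5, -0.499, 0.501, -0.5]
force: [-0.2, -1.3, 0.0]
width: 87.7
```

Request:
drive_tool:
  rows:
    - {"translation": [-28,-22,0],"delta_rot": [0,0,0]}
    - {"translation": [-50,-40,0],"delta_rot": [0,0,0]}
    - {"translation": [-55,-44,0],"delta_rot": [0,0,0]}
    - {"translation": [-55,-44,0],"delta_rot": [0,0,0]}
    - {"translation": [-55,-44,0],"delta_rot": [0,0,0]}

```text
clock: 20.9
ee_pos: [461.1, -335.9, 196.3]
eef_rot: [-0.5, 0.499, -0.5, 0.501]
force: [0.7, -0.0, 0.4]
width: 88.4
```

```bash
python3 - <<'E'
from h import *
from plant import bot
def c(f,x,y,z0,z1,n,w=40):
    C=cloud(f);m=(abs(C[...,0]-x)<w)&(abs(C[...,1]-y)<w)&(C[...,2]>z0)&(C[...,2]<z1);q=C[m]
    print(n,m.sum(),cv2.minEnclosingCircle(q[:,:2].astype(np.float32)) if len(q) else 0)
f=bot.grab_frame('wrist');cv2.imwrite(f'pics/w7.png',f['img'][...,::-1])
c(f,459,-337,114,126,'large wrist')
f=bot.grab_frame('scene');cv2.imwrite(f'pics/s7.png',f['img'][...,::-1])
c(f,622,-203,95,110,'mid scene')
f=bot.grab_frame('top');c(f,622,-203,95,115,'mid top')
print(bot.observe()['ee_pos'],bot.observe()['force'])
E
```

```text
large wrist 1174 ((462.3272399902344, -337.33343505859375), 14.07888126373291)
mid scene 61 ((623.20556640625, -204.50457763671875), 12.045177459716797)
mid top 72 ((622.818115234375, -201.21636962890625), 12.819703102111816)
[ 460.92984748 -335.71551145  195.850879  ] [ 0.34011291  0.41030297 -0.51612456]
```

View pics/w7.png

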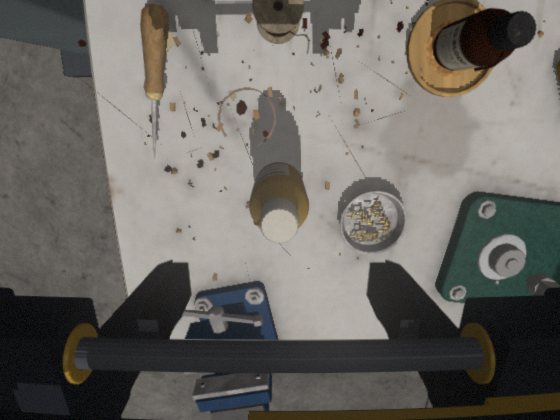

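View pics/s7.png

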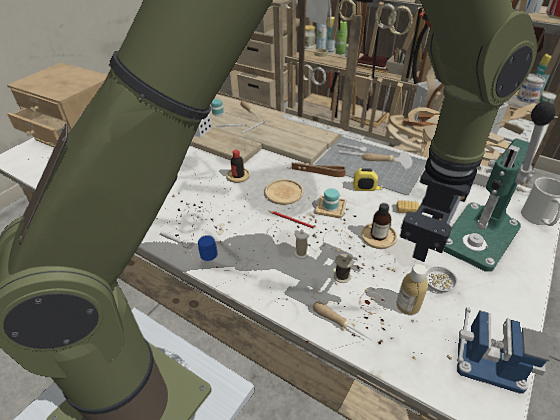

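Request:
drive_tool:
  rows:
    - {"translation": [0,-1,-35],"delta_rot": [0,0,0]}
    - {"translation": [0,-1,-70],"delta_rot": [0,0,0]}
    - {"translation": [0,-1,-102],"delta_rot": [0,0,0]}
    - {"translation": [0,-1,-120],"delta_rot": [0,0,0]}
    - {"translation": [0,-1,-130],"delta_rot": [0,0,0]}
    - {"translation": [0,-1,-135],"delta_rot": [0,0,0]}
    - {"translation": [0,-1,-135],"delta_rot": [0,0,0]}

```text
clock: 21.75
ee_pos: [459.8, -337.9, 60.7]
eef_rot: [-0.5, 0.5, -0.5, 0.5]
force: [0.2, 0.0, 0.7]
width: 87.8
```

Request:
drive_tool:
  rows:
    - {"translation": [0,0,0],"delta_rot": [0,0,0]}
    - {"translation": [0,0,0],"delta_rot": [0,0,0]}
    - {"translation": [0,0,0],"delta_rot": [0,0,0]}
    - {"translation": [0,0,0],"delta_rot": [0,0,0]}
    - {"translation": [0,0,0],"delta_rot": [0,0,0]}
    - {"translation": [0,0,0],"delta_rot": [0,0,0]}
    - {"translation": [0,0,0],"delta_rot": [0,0,0]}
    - {"translation": [0,0,0],"delta_rot": [0,0,0]}
  grip: 42

```text
clock: 22.55
ee_pos: [460.1, -338.4, 61.1]
eef_rot: [0.5, -0.499, 0.501, -0.5]
force: [1.7, -0.3, 3.1]
width: 49.4
```

Request:
drive_tool:
  rows:
    - {"translation": [0,0,10],"delta_rot": [0,0,0]}
    - {"translation": [0,0,30],"delta_rot": [0,0,0]}
    - {"translation": [0,0,65],"delta_rot": [0,0,0]}
    - {"translation": [0,0,100],"delta_rot": [0,0,0]}
    - {"translation": [0,10,122],"delta_rot": [0,0,0]}
    - {"translation": [0,35,130],"delta_rot": [0,0,0]}
    - {"translation": [10,70,130],"delta_rot": [0,0,0]}
    - {"translation": [24,105,130],"delta_rot": [0,0,0]}

```text
clock: 23.35
ee_pos: [481.4, -232.8, 191.1]
eef_rot: [-0.5, 0.501, -0.5, 0.499]
force: [-0.2, -0.4, -2.1]
width: 49.5
```

Request:
drive_tool:
  rows:
    - {"translation": [18,36,0],"delta_rot": [0,0,0]}
    - {"translation": [36,72,0],"delta_rot": [0,0,0]}
    - {"translation": [54,108,0],"delta_rot": [0,0,0]}
    - {"translation": [72,144,0],"delta_rot": [0,0,0]}
    - {"translation": [90,180,0],"delta_rot": [0,0,0]}
    - {"translation": [108,216,0],"delta_rot": [0,0,0]}
    - {"translation": [126,252,0],"delta_rot": [0,0,0]}
    - {"translation": [142,284,0],"delta_rot": [0,0,0]}

```text
clock: 24.15
ee_pos: [624.6, 52.7, 190.4]
eef_rot: [0.501, -0.5, 0.499, -0.5]
force: [0.4, 1.3, -2.7]
width: 49.4
```

Request:
drive_tool:
  rows:
    - {"translation": [14,25,0],"delta_rot": [0,0,0]}
    - {"translation": [22,40,-5],"delta_rot": [0,0,0]}
    - {"translation": [22,42,-30],"delta_rot": [0,0,0]}
    - {"translation": [22,42,-60],"delta_rot": [0,0,0]}
    - {"translation": [22,42,-90],"delta_rot": [0,0,0]}
    - {"translation": [22,42,-105],"delta_rot": [0,0,0]}
    - {"translation": [22,42,-110],"delta_rot": [0,0,0]}
    - {"translation": [22,42,-110],"delta_rot": [0,0,0]}

```text
clock: 24.95
ee_pos: [647.1, 92.2, 80.5]
eef_rot: [-0.5, 0.5, -0.5, 0.5]
force: [0.5, -0.2, -2.5]
width: 49.5
```

```bash
python3 - <<'E'
from h import *
from plant import bot
f=bot.grab_frame('wrist');cv2.imwrite(f'pics/w8.png',f['img'][...,::-1]);pickle.dump(f,open('w8.pkl','wb'))
print(bot.observe()['ee_pos'],bot.observe()['force'])
C=cloud(f)
for r in (200,230,260,290): print(C[r,245:315:16].round(0).tolist())
E
```

```text
[647.86306203  92.44733719  81.53930995] [ 0.39868282 -0.12763287 -1.41542745]
[[625.0, 109.0, 4.0], [636.0, 109.0, 4.0], [647.0, 118.0, 33.0], [657.0, 117.0, 29.0], [669.0, 109.0, 4.0]]
[[630.0, 111.0, 62.0], [640.0, 117.0, 77.0], [647.0, 118.0, 81.0], [655.0, 117.0, 79.0], [663.0, 113.0, 69.0]]
[[634.0, 112.0, 100.0], [641.0, 114.0, 104.0], [647.0, 115.0, 105.0], [654.0, 114.0, 103.0], [661.0, 112.0, 100.0]]
[[635.0, 103.0, 109.0], [641.0, 105.0, 112.0], [647.0, 106.0, 113.0], [654.0, 105.0, 112.0], [660.0, 104.0, 110.0]]
```

View pics/w8.png

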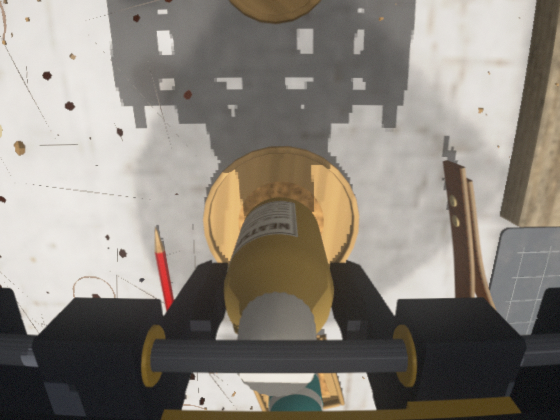

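Request:
drive_tool:
  rows:
    - {"translation": [1,1,-8],"delta_rot": [0,0,0]}
    - {"translation": [1,1,-13],"delta_rot": [0,0,0]}
    - {"translation": [1,1,-15],"delta_rot": [0,0,0]}
    - {"translation": [1,1,-15.5],"delta_rot": [0,0,0]}
    - {"translation": [1,1,-15.5],"delta_rot": [0,0,0]}

```text
clock: 25.5
ee_pos: [648.3, 93.8, 65.3]
eef_rot: [-0.5, 0.5, -0.5, 0.5]
force: [0.1, 0.0, -3.0]
width: 49.4
```

Request:
drive_tool:
  rows:
    - {"translation": [0,0,-0.5],"delta_rot": [0,0,0]}
    - {"translation": [0,0,-0.5],"delta_rot": [0,0,0]}

```text
clock: 25.7
ee_pos: [648.5, 93.8, 65.2]
eef_rot: [-0.5, 0.5, -0.5, 0.5]
force: [0.0, -0.1, -0.3]
width: 49.5
```

Request:
drive_tool:
  rows:
    - {"translation": [0,0,-0.5],"delta_rot": [0,0,0]}
    - {"translation": [0,0,-0.5],"delta_rot": [0,0,0]}

```text
clock: 25.9
ee_pos: [648.6, 93.8, 65.1]
eef_rot: [-0.5, 0.5, -0.5, 0.5]
force: [-1.6, -0.2, 4.6]
width: 49.5
```

Request:
drive_tool:
  rows:
    - {"translation": [0,0,0],"delta_rot": [0,0,0]}
    - {"translation": [0,0,0],"delta_rot": [0,0,0]}
    - {"translation": [0,0,0],"delta_rot": [0,0,0]}
    - {"translation": [0,0,0],"delta_rot": [0,0,0]}
    - {"translation": [0,0,0],"delta_rot": [0,0,0]}
    - {"translation": [0,0,0],"delta_rot": [0,0,0]}
    - {"translation": [0,0,0],"delta_rot": [0,0,0]}
    - {"translation": [0,0,0],"delta_rot": [0,0,0]}
  grip: 88

```text
clock: 26.7
ee_pos: [648.3, 93.8, 64.2]
eef_rot: [-0.5, 0.5, -0.5, 0.5]
force: [-0.6, -0.9, 0.8]
width: 87.8
```

Request:
drive_tool:
  rows:
    - {"translation": [0,0,15],"delta_rot": [0,0,0]}
    - {"translation": [0,0,45],"delta_rot": [0,0,0]}
    - {"translation": [0,0,85],"delta_rot": [0,0,0]}
    - {"translation": [0,0,125],"delta_rot": [0,0,0]}
    - {"translation": [-35,0,150],"delta_rot": [0,0,0]}
    - {"translation": [-70,20,160],"delta_rot": [0,0,0]}
    - {"translation": [-105,50,165],"delta_rot": [0,0,0]}
    - {"translation": [-140,80,165],"delta_rot": [0,0,0]}

```text
clock: 27.5
ee_pos: [507.8, 174.4, 231.5]
eef_rot: [0.498, -0.5, 0.501, -0.501]
force: [0.0, 1.0, 0.1]
width: 88.3
```

Request:
drive_tool:
  rows:
    - {"translation": [-30,40,0],"delta_rot": [0,0,0]}
    - {"translation": [-60,80,0],"delta_rot": [0,0,0]}
    - {"translation": [-90,120,0],"delta_rot": [0,0,0]}
    - {"translation": [-115,160,0],"delta_rot": [0,0,0]}
    - {"translation": [-115,160,0],"delta_rot": [0,0,0]}
    - {"translation": [-115,160,0],"delta_rot": [0,0,0]}

```text
clock: 28.1
ee_pos: [392.6, 335.0, 230.2]
eef_rot: [-0.5, 0.499, -0.499, 0.501]
force: [0.6, -0.7, -0.1]
width: 88.0
```

```bash
python3 - <<'E'
from h import *
from plant import bot
for n in('scene','top'):
    f=bot.grab_frame(n);cv2.imwrite(f'pics/{n}9.png',f['img'][...,::-1]);C=cloud(f)
    for nm,x,y,h in [('small',643,254,89),('middle',622,-203,102),('large',647,94,124),('jar',657,-50,54),('pale',471,-69,70),('dark',459,-183,55)]:
        m=(abs(C[...,0]-x)<40)&(abs(C[...,1]-y)<40)&(C[...,2]>h-7)&(C[...,2]<h+14);q=C[m]
        print(n,nm,m.sum(),np.round(cv2.minEnclosingCircle(q[:,:2].astype(np.float32))[0],1) if len(q) else None,q[:,2].max() if len(q) else 0)
print(bot.observe()['ee_pos'],bot.observe()['force'])
E
```

```text
scene small 41 [646.6 252.2] 90.53770437650826
scene middle 62 [ 623.6 -205.2] 104.27938338674505
scene large 66 [650.2  93.1] 126.8752756397306
scene jar 133 [659.8 -51.4] 56.66858692224457
scene pale 140 [472.7 -70.7] 72.73306954120028
scene dark 207 [ 460.4 -184.4] 57.85859423651846
top small 58 [645.3 255.3] 97.06906404348615
top middle 74 [ 623.1 -200.8] 110.41197308198002
top large 101 [649.1  94.2] 130.5086281894644
top jar 180 [658.9 -49.9] 62.105558903559086
top pale 155 [471.  -68.8] 76.1332555775823
top dark 174 [ 459.1 -182.1] 61.64967264905704
[394.28354443 332.55098702 229.8572287 ] [-0.12914558 -0.78237351  0.19098864]
```

View pics/scene9.png

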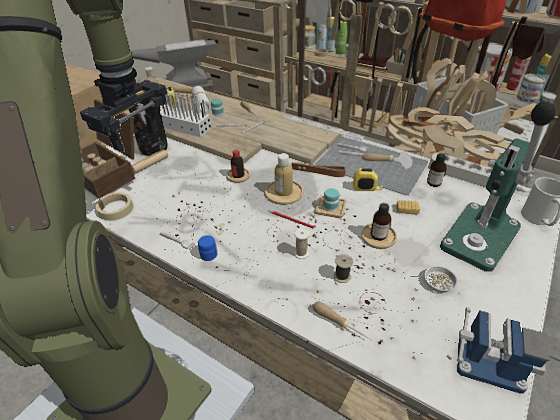

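View pics/top9.png

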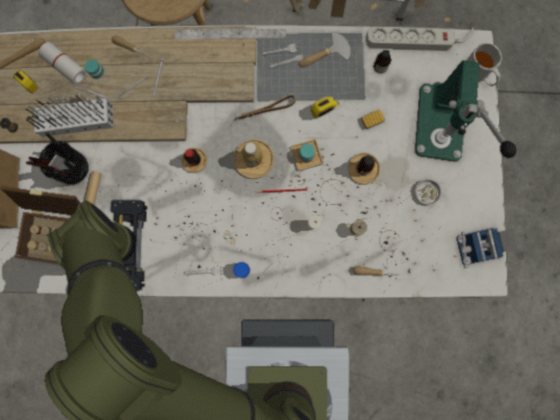

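The pictures show all four standing in their trays, with the spools unmoved and the arm clear. Handing in.

```bash
python3 -c "
from plant import bot
print(bot.finish_job())"
```

```text
the job is handed in; nothing more can be done
None
```

All three bottles now stand in the round trays of their own size, and the teal jar stands in the square tray. I handed the job in at about 28 s of the 106 s allowed; the hand-in gave no verdict.

- **Placement:** in the last top and scene views, each bottle and the jar measured within about 4 mm of its tray centre, against the 15 mm limit. All four were upright, at rest and released.
- **Spools:** both stood within about 1 mm of their first measured positions, well inside the 30 mm limit.
- **Robot:** the arm was parked clear of everything before hand-in.
- **Disagreements:** the cameras differed by 2–4 mm on object positions, and by about 5 mm in x on the small and square tray centres. For those two trays I aimed between the top and wrist camera readings.
- **Jar grip:** the fingers closed to 41 mm on the 43 mm jar. I didn't find out why, but the grip held and the jar was set down normally.

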